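# Pack the end cap and lock down the parts box

## Robot

A 7-joint arm with a two-finger parallel gripper is mounted at the origin on the work surface. World frame = base frame: x ahead of the robot, y to its left, z up, the work surface at z = 0. Lengths are in m, angles in rad, forces in N, time in s.
With the tool pointing down it reaches from about 0.4 to 0.85 m from the base axis. Payload 4.5 kg.
Tool frame: the origin (TCP) lies at the very end of the fingers, on their centre line; the grasp point (between the pads) lies 19 mm behind it (r.grip_point_offset is the distance from the TCP to the grasp point, in m); z points along the fingers, y is the line along which they close (so a half turn about z gives the same grasp; the last joint's range is limited). The gripper opens to 88 mm and grips with 3 to 60 N. Pads are 18 mm wide; open, the fingers measure 123 mm over their backs; the gripper's body (75 mm by 187 mm) begins 45 mm behind the grasp point.
Start: joints at [-1.121, 0.689, -0.195, 1.565, 0.157, 0.902, -0.215], TCP at [0.252, 0.572, 0.239] pointing down, gripper open.
Joint ranges: [-3.01, 3.01], [-0.46, 2.08], [-1.47, 1.51], [0.13, 2.56], [-1, 4.14], [0.04, 2.09], [-2.66, 2.66]. Speed limits (rad/s): [2.57, 2.57, 3.14, 3.14, 3.14, 3.14, 3.14].

## Interface

Orientations are given as a unit quaternion [x, y, z, w].
In Python, from plant import r gives the robot as it stands.
- The arm moves only by the tool carry_out, never from a script. Its argument "rows" is a list of rows, each a list of 3 entries, a list of its own where there are three numbers: the shift along the tool's x, y, z in cm, then the turn, a rotation vector about the tool's x, y, z in degrees, then the closure, from 0 (fully open) to 1 (shut). A call has 1 to 12 rows; each row is the pose to reach, as a shift and turn from the pose commanded when the call began, along the tool's axes at that moment; what a row does not reach only later rows make up. A row lasts 1/10 s, in which the tool goes at most 50 mm and 8.59 degrees, less where a joint would pass 70% of its speed; a pose out of reach is approached as far as the arm can. A call with a gripper value outside its range is refused whole. The fingers move at their own pace and stop on an object; "newtons" is the grip in N (left out, the last holds). Time passes only in rows, so rows that repeat a pose let the fingers close. It gives the time, the measured TCP pose, the force, the opening and the grip force at its end, in the units of the state.
- r.get_state(): the state, without advancing time (a new reading comes with each control period).
- r.snapshot(name): name is "scene" or "top" or "wrist"; returns a dict with "image" (420x560x3 uint8, red, green, blue), "fx", "fy", "cx", "cy" (pixels), "pose" (4x4, takes a point from camera to world coordinates). Camera axes: x right, y up, looking along -z (the intrinsics and any distortion apply to the point x, -y, -z); pixel columns grow to the right and rows downward; lengths in m; the calibration is good to about 2 mm. The wrist camera is an equidistant fisheye: a pixel r from the principal point sees the ray r / f radians off the axis. A picture is of the moment at which its call begins. There is no depth.
- r.finish_job(): hands the job in; it is judged then, once.
The state is a dict: "clock": time; "q": joint angles; "qd": joint speeds; "joint_torque": joint torques, N m; "tool_pos": TCP position; "eef_rot": TCP orientation; "contact_force": force on the tool from outside, world axes, zero at the start; "moment": the same for the moment, N m; "opening": opening from 0.0 (shut) to 1.0 (fully open); "finger_force": force on a finger pad.
Only numpy, scipy, OpenCV 4.12 (cv2) and the standard library are available. Lean on these libraries where they do the work, as an engineer would, in place of code of your own. Each camera call takes 0.05 s, during which the arm holds its last target. There are 200 camera calls.

## Task

Pack up the dispenser spares: set the loose nickel end cap flat on the floor of the open wooden parts box, beside the cap that is already in there, then push the green lid fully shut. Once it is shut, turn both brass turnbuttons until they point squarely across the lid's edge, so that they hold it down, and let go of everything. Leave the mug, the shaker, the ramekin, the jar and the pliers where they are.

Things in the scene. Friction and masses are not known exactly. Their poses are not given: they have to be found in the camera images.
- box: Dark wooden open box, fixed, yaw within 0.35 rad of the world's. Outside x +-110, y -105 to +85, height 60 mm; inside x +-100, y -60 to +70 mm, floor 6 mm above the bench; origin at bench level. The lid's hinge runs along its +y edge; the 45 mm broad rail along its -y edge carries two turnbuttons at x = -60 and +60 mm.
- lid (a joint): Opening angle of the green lid, a plate 210 (along box x) by 143 by 8 mm, pale panel on its outer face. 0 = shut on the rim, top face 68 mm above the bench; pi/2 = upright; starts at 1.5 to 1.95, most 2.05. The stiff hinge (0.28 N m) keeps it where it is left; push its outer face from the hinge side towards box -y and down, 2 to 5 N near the free edge.
- hinge (a point): Middle of the lid's hinge line, at box (0, 78, 60) mm; its axes are the box axes, the hinge line runs along box x.
- lid_edge (a point): Middle of the lid's free edge on its outer (upper when shut) face, 143 mm from the hinge line. When shut it lies at box (0, -65, 68) mm. Its x axis runs along the hinge.
- button_near (a joint): Angle of the brass turnbutton at the box -x (near) end of the rail, counter-clockwise from above: 0 or 2 pi = bar along box +y, square across the lid's edge; pi/2 = along box -x; pi = away from the lid. Stud at pivot + 42 mm * (-sin q, cos q) in box axes. Starts at 1.65 to 4.63, turns either way from -0.7 to 6.98, no stop when square; friction (0.05 N m, 1.2 N at the stud) holds it.
- button_far (a joint): Angle of the brass turnbutton at the box +x (far) end of the rail, counter-clockwise from above: 0 or 2 pi = bar along box +y, square across the lid's edge; pi/2 = along box -x; pi = away from the lid. Stud at pivot + 42 mm * (-sin q, cos q) in box axes. Starts at 1.65 to 4.63, turns either way from -0.7 to 6.98, no stop when square; friction (0.05 N m, 1.2 N at the stud) holds it.
- button_near_pivot (a point): Pivot of the near turnbutton at the top face of its bar, 78 mm above the bench, at box (-60, -85) mm. The brass bar is 14 mm wide and 8 mm thick, its underside 2 mm above the shut lid's top; it reaches 48 mm from the pivot one way and 8 mm the other.
- button_far_pivot (a point): Pivot of the far turnbutton, the same size and height, at box (60, -85) mm.
- button_near_stud (a point): Top centre of the near turnbutton's red upright stud: 12 mm diameter, rising 25 mm above the bar (bar top 78 mm, stud top 103 mm above the bench), 42 mm from the pivot. Push it round with a fingertip.
- button_far_stud (a point): Top centre of the far turnbutton's red stud, the same size.
- cap: The loose nickel end cap standing on the bench at the start: a solid domed disc of 44 mm diameter and 24 mm height (straight side up to 15 mm, dome above), 50 to 100 g, z axis up, origin at the centre of its underside.
- packed_cap: The other nickel end cap, the same size, already standing loose on the box floor, anywhere along box x from -75 to +75 mm and y from -12 to 12 mm. Origin at the centre of its underside. It may be slid, but stays flat in the box.
- mug: Heavy white ceramic mug, about 82 mm diameter, 92 mm high, handle on its +y side reaching about 35 mm out; loose bystander; origin at the centre of its underside.
- shaker: Glass table shaker with a steel top, 44 mm diameter, 69 mm high; loose bystander; origin at the centre of its underside.
- ramekin: Small blue bowl, 72 mm diameter, 36 mm high; loose bystander; origin at the centre of its underside.
- jar: Amber glass jar with a red cap, 70 mm diameter, 140 mm high, standing behind the open lid; loose bystander; origin at the centre of its underside.
- pliers: Steel pliers with green grips lying flat, 180 mm long (along its x), 70 mm wide at the grips, 16 mm high; loose bystander; origin at its middle on the bench.
There are look-alikes about, which are no part of the job. Leave any blue look-alike of the cap alone.

How it is judged:
On the way, in this order (a step that is already met when the one before it is completed fails the run):
1. the loose cap lies flat on the box floor (x of cap in the frame of box between -0.085 and 0.085 m and y of cap in the frame of box between -0.045 and 0.055 m and z of cap in the frame of box between 0 and 0.014 m and angle between cap's own z axis and vertical below 0.2 rad), for 0.2 s.
2. the lid is shut (value of joint lid below 0.06 rad), for 0.2 s.
3. both turnbuttons point across the lid's edge ((value of joint button_near between -0.3 and 0.3 rad or value of joint button_near between 5.983 and 6.583 rad) and (value of joint button_far between -0.3 and 0.3 rad or value of joint button_far between 5.983 and 6.583 rad) and value of joint lid below 0.06 rad), for 0.2 s.
At the end, for the whole second after the job is handed in: Both caps stand flat (within 0.2 rad) on the box floor, the lid is shut to within 0.06 rad, both turnbuttons point across the lid's free edge to within 0.3 rad of square, and everything is at rest (all of step 1 and all of step 3 and x of packed_cap in the frame of box between -0.085 and 0.085 m and y of packed_cap in the frame of box between -0.045 and 0.055 m and z of packed_cap in the frame of box between 0 and 0.014 m and angle between packed_cap's own z axis and vertical below 0.2 rad and velocity of joint lid between -0.05 and 0.05 rad/s and velocity of joint button_near between -0.1 and 0.1 rad/s and velocity of joint button_far between -0.1 and 0.1 rad/s and linear speed of cap below 0.02 m/s); the robot touches nothing.
It fails at once if the mug, shaker, ramekin, jar or pliers is moved by more than 30 mm or tipped (distance of any of mug, shaker, ramekin, jar, pliers from where it was at the start of the episode above 0.03 m or angle between any of mug, shaker, ramekin, jar, pliers's own z axis and vertical above 0.35 rad).
It fails at once if a turnbutton is turned in over the box before the lid is shut (value of joint lid above 0.12 rad and ((value of joint button_near below 1.2 rad or value of joint button_near above 5.083 rad) or (value of joint button_far below 1.2 rad or value of joint button_far above 5.083 rad))).
It also fails if it takes over 69 s, if anything falls off the work surface, if the arm or the gripper's body presses on something with over 40 N, if the wrist force passes 120 N, or if a joint passes its speed limit or range.

## Working session

There is one attempt and no reset: what is moved stays moved. The work goes in short steps, Python scripts to look and compute and a tool call to move; the robot and the scene stay as the last step left them, time stands still between calls to the robot, and variables do not carry over. Pictures are saved under pics/ and viewed, at most 10 in all, crops included, and the job is handed in when it is done.

Besides the shell and the picture viewer there is one more tool, called after "Call:" by a JSON object that holds its "api" and its "payload". carry_out: Moves the arm, as the interface text tells. Its arguments: {"type":"object","properties":{"rows":{"type":"array"},"newtons":{"type":"number"}},"required":["rows"]}

```bash
mkdir -p pics; ls; python3 - <<'E'
from plant import r
import cv2,numpy as np,pickle
d={}
for n in ["scene","top"]:
    s=r.snapshot(n); d[n]=s; cv2.imwrite(f"pics/{n}0.png",s["image"][:,:,::-1]); print(n,s["fx"],s["fy"],s["cx"],s["cy"],{k:v for k,v in s.items() if k not in("image","pose")}); print(np.round(s["pose"],3))
pickle.dump(d,open("d0.pkl","wb"))
print(r.get_state())
E
```

```text
pics
scene 496.37001686959087 496.37001686959087 274.8558860365032 210.46927849385088 {'fx': 496.37001686959087, 'fy': 496.37001686959087, 'cx': 274.8558860365032, 'cy': 210.46927849385088}
[[-0.847 -0.443  0.294  0.908]
 [ 0.531 -0.688  0.495  0.635]
 [-0.017  0.576  0.817  1.089]
 [ 0.     0.     0.     1.   ]]
top 414.5047644874171 414.5047644874171 283.0403470133654 211.1611457230397 {'fx': 414.5047644874171, 'fy': 414.5047644874171, 'cx': 283.0403470133654, 'cy': 211.1611457230397}
[[-0.109  0.974 -0.2    0.357]
 [-0.994 -0.107  0.02   0.05 ]
 [-0.001  0.201  0.98   0.977]
 [ 0.     0.     0.     1.   ]]
{'clock': 0.1, 'q': array([-1.12122545,  0.68991489, -0.19450815,  1.56623745,  0.15731689,
        0.90248691, -0.21512569]), 'qd': array([-0.00097159, -0.00214922, -0.00122546, -0.00353496, -0.00057676,
       -0.0004698 , -0.00036525]), 'joint_torque': array([-3.35092664e-03, -5.28498173e+01, -1.27163831e+00, -1.53838885e+01,
       -5.25186025e-02,  1.90121318e-03,  4.45481339e-05]), 'tool_pos': array([0.25225548, 0.57121484, 0.23798139]), 'eef_rot': array([ 2.06366030e-01,  9.78474515e-01, -8.21048593e-04, -1.02626862e-04]), 'contact_force': array([ 0.35695059, -0.47259921, -0.51093119]), 'moment': array([0.01607419, 0.02130266, 0.01931349]), 'finger_force': 0.0, 'opening': 0.9999117189666512}
```

View pics/scene0.png

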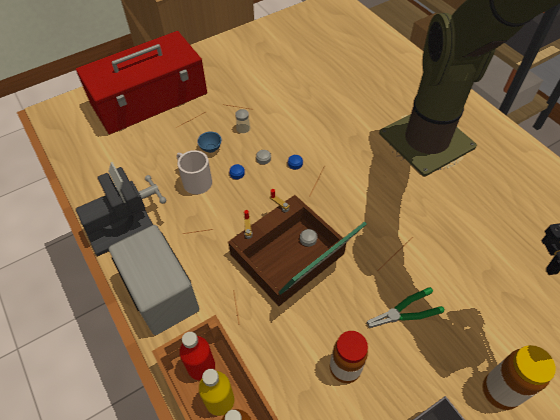

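View pics/top0.png

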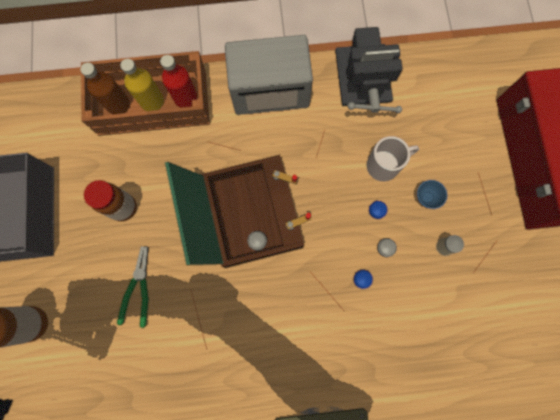

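The scene view shows the box around (290,250), the loose nickel cap at (263,157) between two blue look-alikes, and red studs at (247,213) and (273,192). The top view shows the same cap at (388,247), the packed cap at (257,241), the studs at (295,178) and (308,215), and the lid's hinge on the image's left (world +y).

```bash
cat > h.py <<'E'
import numpy as np,cv2,pickle
from scipy.spatial.transform import Rotation as R
def ray(s,u,v,fish=False):
    a=(u-s["cx"])/s["fx"]; b=(v-s["cy"])/s["fy"]
    if fish:
        t=np.hypot(a,b); k=np.sin(t)/t if t>1e-9 else 1; d=np.array([a*k,-b*k,-np.cos(t)])
    else: d=np.array([a,-b,-1.])
    P=np.array(s["pose"]); d=P[:3,:3]@d
    return P[:3,3],d/np.linalg.norm(d)
def plane(s,u,v,z,fish=False):
    o,d=ray(s,u,v,fish); return o+d*(z-o[2])/d[2]
def tri(*rays):
    A=sum(np.eye(3)-np.outer(d,d) for o,d in rays); b=sum((np.eye(3)-np.outer(d,d))@o for o,d in rays)
    return np.linalg.solve(A,b)
def proj(s,p,fish=False):
    P=np.array(s["pose"]); c=P[:3,:3].T@(np.asarray(p)-P[:3,3]); x,y,z=c[0],-c[1],-c[2]
    if fish:
        rr=np.hypot(x,y); t=np.arctan2(rr,z); return s["cx"]+s["fx"]*t*x/rr, s["cy"]+s["fy"]*t*y/rr
    return s["cx"]+s["fx"]*x/z, s["cy"]+s["fy"]*y/z
def blobs(m,a=15):
    n,l,st,c=cv2.connectedComponentsWithStats(m.astype(np.uint8)); return [(c[i].round(1).tolist(),st[i].tolist()) for i in range(1,n) if st[i][4]>=a]
E
python3 - <<'E'
from h import *
d=pickle.load(open("d0.pkl","rb"))
for n,(u0,v0,w,h) in {"scene":(215,120,160,190),"top":(160,140,280,140)}.items():
    im=d[n]["image"]; hsv=cv2.cvtColor(im,cv2.COLOR_RGB2HSV); H,S,V=[hsv[...,i].astype(int) for i in range(3)]
    roi=np.zeros(H.shape,bool); roi[v0:v0+h,u0:u0+w]=1
    for nm,m in {"red":((H<6)|(H>174))&(S>190)&(V>110),"grey":(S<45)&(V>90),"brass":(H>17)&(H<30)&(S>110)&(V>150)&False,"green":(H>65)&(H<95)&(S>60)}.items():
        print(n,nm,blobs(m&roi,8))
t=d["top"]["image"][140:290,155:325]
s=d["scene"]["image"][180:310,215:375]
a=cv2.resize(t,None,fx=3.5,fy=3.5,interpolation=cv2.INTER_CUBIC)
cv2.imwrite("pics/t1.png",a[:,:,::-1])
E
```

```text
scene red [([272.3, 190.5], [271, 189, 4, 4, 12]), ([246.0, 211.7], [244, 210, 5, 5, 14])]
scene grey [([262.9, 155.1], [256, 150, 14, 11, 124]), ([285.0, 204.2], [284, 203, 3, 4, 10]), ([247.9, 230.8], [247, 229, 3, 4, 10]), ([308.2, 236.1], [300, 229, 17, 15, 183])]
scene brass []
scene green [([320.5, 258.0], [280, 222, 86, 72, 378])]
top red [([294.3, 177.7], [293, 176, 4, 5, 15]), ([307.8, 215.5], [306, 213, 4, 6, 17])]
top grey [([388.2, 157.7], [368, 140, 45, 37, 709]), ([432.0, 180.7], [425, 180, 15, 3, 15]), ([256.8, 240.3], [248, 232, 18, 18, 245]), ([386.4, 247.1], [378, 239, 18, 17, 227])]
top brass []
top green [([193.5, 216.1], [167, 163, 54, 100, 2910])]
```

View pics/t1.png

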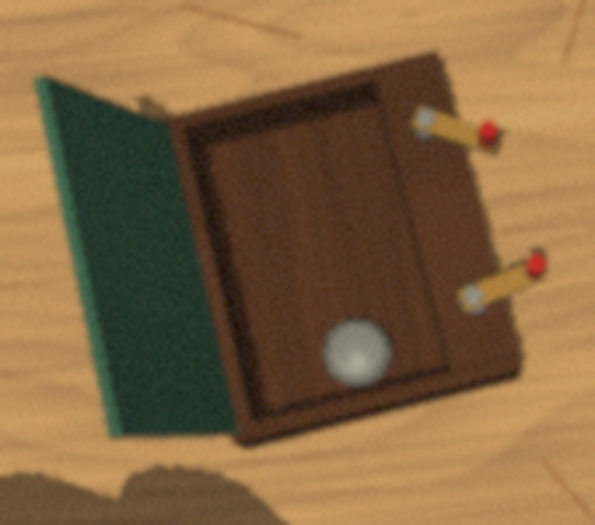

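The crop shows the rim corners at (436,54), (520,372) and (178,118), the grey pivots at (425,122) and (472,298), and the red studs at (489,131) and (537,264). The lid is a few degrees past upright, and the packed cap is at (357,352).

```bash
python3 - <<'E'
from h import *
d=pickle.load(open("d0.pkl","rb")); T=d["top"];S=d["scene"]
c=lambda u,v:((u+.5)/3.5-.5+155,(v+.5)/3.5-.5+140)
pts=[((436,54),(110,-105,60)),((520,372),(-110,-105,60)),((178,118),(110,85,60)),((425,122),(60,-85,78)),((472,298),(-60,-85,78))]
W=np.array([plane(T,*c(*p),b[2]/1000)[:2] for p,b in pts]); B=np.array([b[:2] for _,b in pts])/1000
pf=tri(ray(T,*c(425,122)),ray(S,285,204.2)); pn=tri(ray(T,*c(472,298)),ray(S,247.9,230.8)); print("piv tri",pf,pn)
Wc,Bc=W.mean(0),B.mean(0); H=(B-Bc).T@(W-Wc); yaw=np.arctan2(H[0,1]-H[1,0],H[0,0]+H[1,1])
M=np.array([[np.cos(yaw),-np.sin(yaw)],[np.sin(yaw),np.cos(yaw)]]); o=Wc-M@Bc
print("yaw",yaw,"o",o,"res mm",np.round(1000*(W-(B@M.T+o)),1).tolist())
box=lambda w:M.T@(np.asarray(w)[:2]-o)*1000
for n,uT,uS in [("far",(294.3,177.7),(272.3,190.5)),("near",(307.8,215.5),(246,211.7))]:
    p=tri(ray(T,*uT),ray(S,*uS)); q=plane(T,*uT,.1); b=box(p); pv=np.array([60 if n=="far" else -60,-85]); v=b-pv
    print(n,p,"box",b,np.hypot(*v),"q",np.arctan2(-v[0],v[1])%(2*np.pi), box(q))
for n,uT,uS,z in [("cap",(386.4,247.1),(262.9,155.1),.014),("packed",(256.8,240.3),(308.2,236.1),.02)]:
    p=plane(T,*uT,z);p2=plane(S,*uS,z);print(n,p,p2,tri(ray(T,*uT),ray(S,*uS)),"box",box(p),box(p2))
for n,uv,z in [("shaker",(452,245),.05),("blue1",(378,210),.012),("blue2",(363,279),.012),("mug",(388,157),.08),("ramekin",(432,194),.03),("jarTop",(100,194),.14),("pliers",(140,285),.01)]: 
    p=plane(T,*uv,z); print(n,p[:2],box(p))
# lid free edge corners outer: scene/top
for n,uv in [("A",(40,80)),("B",(116,435))]:
    o3,dd=ray(T,*c(*uv)); # intersect with plane box x=+-105
    bx=105 if n=="A" else -105
    a=box(o3)[0]; e=box(o3+dd)[0]-a; p=o3+dd*(bx-a)/e; b=box(p); print("lid",n,b,p[2]*1000,"ang",np.arctan2(p[2]*1000-60,-(b[1]-78)))
s=r=None
E
```

```text
piv tri [0.57194414 0.06101207 0.18784413] [ 0.56393609 -0.0102513  -0.05403775]
yaw 0.12502121838071426 o [0.55516151 0.11098151] res mm [[-0.7, 4.5], [1.2, 1.7], [-2.3, -10.6], [0.2, 3.3], [1.7, 1.1]]
far [0.56878838 0.01848086 0.1843769 ] box [  1.98606891 -93.47789427] 58.63011932477412 q 1.7159046770667346 [  37.68110133 -117.8470582 ]
near [ 0.56181286 -0.04740214 -0.00801242] box [ -13.15034431 -157.97686347] 86.72089044770566 q 3.7123089339083037 [ -51.22324931 -126.06528493]
cap [ 0.44161545 -0.20030985  0.014     ] [ 0.44649966 -0.20023795  0.014     ] [ 0.44325307 -0.20292815  0.00868181] box [-151.47655782 -294.70302338] [-146.62150033 -295.24072476]
packed [0.4896373  0.09799156 0.02      ] [0.49429735 0.10041654 0.02      ] [0.49116747 0.09774195 0.01342933] box [-66.63258499  -4.71796605] [-61.70652901  -2.89300378]
shaker [ 0.42704032 -0.33800541] [-183.10798521 -429.50641354]
blue1 [ 0.53141948 -0.19502989] [ -61.71505682 -300.66245312]
blue2 [ 0.37495019 -0.13569409] [-209.56418329 -222.27870806]
mug [ 0.63811264 -0.21932854] [  41.11542503 -338.07564568]
ramekin [ 0.55228071 -0.32256504] [ -56.91974124 -429.80349854]
jarTop [0.60510413 0.40691044] [ 86.45390359 287.39157454]
pliers [0.41742968 0.37540456] [-103.68440171  279.53381192]
lid A [105.         132.24983776] 183.67869479286236 ang 1.9841592538982604
lid B [-105.          125.91879499] 192.7487788588056 ang 1.9172134737990298
```

```bash
python3 - <<'E'
from h import *
d=pickle.load(open("d0.pkl","rb")); T=d["top"];S=d["scene"]
c=lambda u,v:((u+.5)/3.5-.5+155,(v+.5)/3.5-.5+140)
pts=[((436,54),(110,-105,60)),((520,372),(-110,-105,60)),((425,122),(60,-85,78)),((472,298),(-60,-85,78)),((184,118),(110,76,60))]
W=np.array([plane(T,*c(*p),b[2]/1000)[:2] for p,b in pts]); B=np.array([b[:2] for _,b in pts])/1000
pf=tri(ray(T,*c(425,122)),ray(S,247.9,230.8)); pn=tri(ray(T,*c(472,298)),ray(S,285,204.2)); print("piv tri",pf,pn)
print("piv S",plane(S,247.9,230.8,.078),plane(S,285,204.2,.078),"T",W[2:4])
Wc,Bc=W.mean(0),B.mean(0); H=(B-Bc).T@(W-Wc); yaw=np.arctan2(H[0,1]-H[1,0],H[0,0]+H[1,1])
M=np.array([[np.cos(yaw),-np.sin(yaw)],[np.sin(yaw),np.cos(yaw)]]); o=Wc-M@Bc
print("yaw",yaw,"o",o,"res mm",np.round(1000*(W-(B@M.T+o)),1).tolist())
box=lambda w:M.T@(np.asarray(w)[:2]-o)*1000
for n,uT,uS in [("far",(294.3,177.7),(246,211.7)),("near",(307.8,215.5),(272.3,190.5))]:
    p=tri(ray(T,*uT),ray(S,*uS)); b=box(p); pv=np.array([60 if n=="far" else -60,-85]); v=b-pv
    print(n,p,"box",b,np.hypot(*v),"q",np.arctan2(-v[0],v[1])%(2*np.pi))
print("packed",box((.491,.098)))
for n,uv in [("A",(40,80)),("B",(116,435))]:
    o3,dd=ray(T,*c(*uv)); bx=105 if n=="A" else -105
    a=box(o3)[0]; e=box(o3+dd)[0]-a; p=o3+dd*(bx-a)/e; b=box(p); print("lid",n,b,p*1000,"ang",np.arctan2(p[2]*1000-60,-(b[1]-78)))
# current tool rot
q=R.from_quat([2.06366030e-01,9.78474515e-01,-8.2e-04,-1.0e-04]); print(q.as_matrix().round(3))
E
```

```text
piv tri [0.62845849 0.03617137 0.07248574] [0.50982073 0.01891397 0.07435988]
piv S [0.63109083 0.03798048 0.078     ] [0.51240759 0.01974858 0.078     ] T [[0.62546726 0.03747239]
 [0.50790401 0.02026851]]
yaw 0.13368906122785967 o [0.55435262 0.1117256 ] res mm [[-0.7, 2.7], [1.0, 1.7], [0.3, 2.0], [1.7, 0.8], [-2.3, -7.2]]
far [ 0.6102144  -0.00259408  0.09317252] box [  40.12552019 -120.74548495] 40.899078744217064 q 2.6341548006722997
near [ 0.52203084 -0.02189465  0.09506795] box [ -49.84376519 -128.11974406] 44.29967757191103 q 3.3729121233818713
packed [-64.61681671  -5.15878127]
lid A [105.         129.50782477] [641.15344071 254.07339151 188.38638847] ang 1.9523314294832397
lid B [-105.          123.11113048] [433.8799106  219.74262664 206.72541356] ang 1.8690763956697471
[[-0.915  0.404 -0.001]
 [ 0.404  0.915 -0.002]
 [-0.    -0.002 -1.   ]]
```

```bash
cat > go.py <<'E'
import sys; from h import *; from plant import r
# args: x,y,z[m],yaw of tool y[deg] ...  prints row shifts (cm) and rotvec(deg) relative to the present pose
s=r.get_state(); p=s["tool_pos"]; Q=R.from_quat(s["eef_rot"])
print("pos",p.round(4),"yaw",np.degrees(np.arctan2(*Q.as_matrix()[[1,0],1])).round(2),"F",s["contact_force"].round(1),"op",round(s["opening"],3),"t",round(s["clock"],2),"q",s["q"].round(2))
for a in sys.argv[1:]:
    x,y,z,w=map(float,a.split(",")); w=np.radians(w)
    T=R.from_matrix(np.array([[-np.sin(w),np.cos(w),0],[np.cos(w),np.sin(w),0],[0,0,-1]]))
    print(a,"->",np.round(Q.inv().apply(np.array([x,y,z])-p)*100,2),np.round((Q.inv()*T).as_rotvec(degrees=True),1))
E
python3 go.py .45,.22,.32,50 .48,.08,.32,40
```

```text
pos [0.2523 0.5712 0.238 ] yaw 66.18 F [ 0.4 -0.5 -0.5] op 1.0 t 0.1 q [-1.12  0.69 -0.19  1.57  0.16  0.9  -0.22]
.45,.22,.32,50 -> [-32.28 -24.16  -8.16] [-0.1  0.  16.2]
.48,.08,.32,40 -> [-40.67 -35.75  -8.14] [-0.1  0.  26.2]
```

Call:
{"api": "carry_out", "payload": {"rows": [[[-4, -3, -3], [0, 0, 2], 0], [[-8, -6, -6], [0, 0, 4], 0], [[-12, -9, -8], [0, 0, 6], 0], [[-16, -12, -8], [0, 0, 8], 0], [[-20, -15, -8], [0, 0, 10], 0], [[-24, -18, -8], [0, 0, 12], 0], [[-28, -21, -8], [0, 0, 15], 0], [[-32, -24, -8], [0, 0, 18], 0], [[-35, -28, -8], [0, 0, 20], 0], [[-38, -32, -8], [0, 0, 23], 0], [[-40.7, -35.7, -8], [0, 0, 26], 0], [[-40.7, -35.7, -8], [0, 0, 26], 0]]}}

```text
clock: 1.3
tool_pos: [0.4811, 0.0741, 0.3185]
eef_rot: [0.426, 0.905, -0.002, 0.001]
contact_force: [-0.8, 1.3, 0.1]
opening: 0.999
finger_force: 0.0
```

```bash
python3 - <<'E'
from h import *; from plant import r
s=r.snapshot("wrist"); pickle.dump(s,open("w1.pkl","wb")); cv2.imwrite("pics/w1.png",cv2.resize(s["image"],None,fx=1.4,fy=1.4)[:,:,::-1]); print(s["fx"],s["cx"],s["cy"],np.round(s["pose"],3))
E
python3 go.py .4435,-.2015,.12,40
```

```text
325.19226210127806 283.6131726123374 210.13167360590586 [[ 0.771 -0.609 -0.187  0.434]
 [ 0.637  0.736  0.23   0.133]
 [-0.003 -0.296  0.955  0.465]
 [ 0.     0.     0.     1.   ]]
pos [0.4812 0.0741 0.3185] yaw 39.63 F [ 0.5 -1.4  0.2] op 1.0 t 1.35 q [-0.21  0.4  -0.06  1.86  0.04  0.88  0.4 ]
.4435,-.2015,.12,40 -> [-18.77 -20.44  19.95] [-0.1  0.1 -0.4]
```

View pics/w1.png

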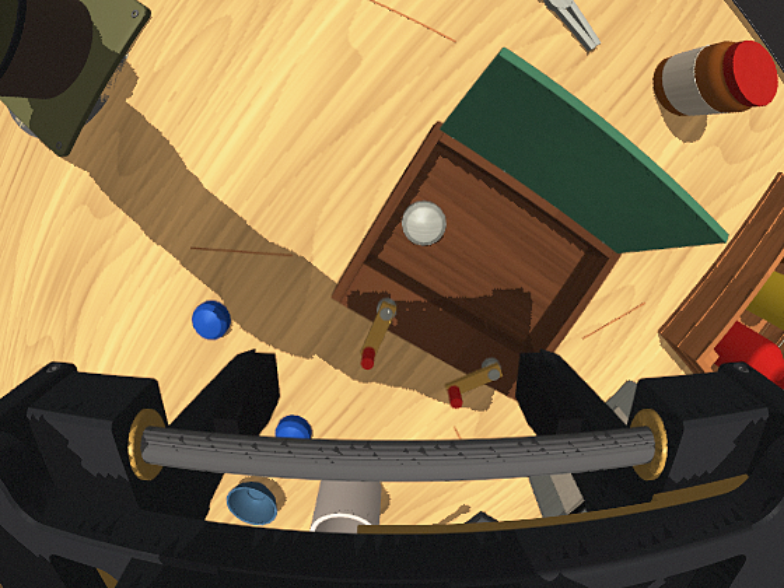

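The wrist view shows the pivots at (387,308) and (492,368) and the studs near (368,357) and (456,397). The packed cap is at (424,223), and the rim corner near the robot is at (333,297). The loose cap is hidden behind the gripper.

```bash
python3 - <<'E'
from h import *
s=pickle.load(open("w1.pkl","rb"))
f=lambda u,v,z:plane(s,u/1.4,v/1.4,z,True)
pn,pf=f(387,308,.078),f(492,368,.078); print("piv",pn,pf,np.linalg.norm(pf-pn)); yaw=np.arctan2(*(pf-pn)[[1,0]])
print("yaw",yaw); m=(pn+pf)[:2]/2; o=m+.085*np.array([-np.sin(yaw),np.cos(yaw)]); print("o",o)
M=np.array([[np.cos(yaw),-np.sin(yaw)],[np.sin(yaw),np.cos(yaw)]])
b=lambda p:M.T@(p[:2]-o)*1000
print("corner -110,-105",b(f(333,297,.06)),"-110,~78",b(f(438,123,.06)),"110,78",b(f(620,252,.06)),"packed",b(f(424,223,.02)))
print("stud n",b(f(368,352,.103)),"f",b(f(455,389,.103)), f(211,320,.012))
E
```

```text
piv [0.51104772 0.02383566 0.078     ] [0.62716974 0.04047711 0.078     ] 0.11730840433583851
yaw 0.14234083952184645
o [0.55705057 0.11629675]
corner -110,-105 [-104.74732796 -107.73130868] -110,~78 [-105.81598509   78.1982453 ] 110,78 [109.71489611  77.52532535] packed [-64.05125054  -8.19419222]
stud n [ -55.82039658 -120.84138468] f [  30.19491628 -112.08109349] [ 0.38039724 -0.13345342  0.012     ]
```

Call:
{"api": "carry_out", "payload": {"rows": [[[-3, -3.5, 0], [0, 0, 0], 0], [[-6, -7, 1], [0, 0, 0], 0], [[-9, -10.5, 4], [0, 0, 0], 0], [[-12, -13.5, 7], [0, 0, 0], 0], [[-15, -16.5, 10], [0, 0, 0], 0], [[-17.5, -19, 13], [0, 0, 0], 0], [[-18.8, -20.4, 16], [0, 0, 0], 0], [[-18.8, -20.4, 20], [0, 0, 0], 0], [[-18.8, -20.4, 20], [0, 0, 0], 0]]}}

```text
clock: 2.25
tool_pos: [0.4434, -0.1928, 0.1147]
eef_rot: [0.421, 0.907, -0.0, -0.005]
contact_force: [0.1, 0.8, 0.7]
opening: 1.002
finger_force: 0.0
```

```bash
python3 - <<'E'
from h import *; from plant import r
s=r.snapshot("wrist"); pickle.dump(s,open("w2.pkl","wb")); cv2.imwrite("pics/w2.png",s["image"][:,:,::-1])
p=r.get_state()["tool_pos"];print(proj(s,p,True),proj(s,(p[0],p[1],0),True),proj(s,(.4435,-.2015,.012),True))
E
python3 go.py .4435,-.2015,.004,40
```

```text
(np.float64(284.20146092439296), np.float64(270.2901843525953)) (np.float64(284.54696288051866), np.float64(205.93244582935807)) (np.float64(276.3178106862368), np.float64(216.9773967029777))
pos [ 0.4448 -0.1927  0.1171] yaw 40.25 F [0.2 0.2 0.9] op 1.001 t 2.3 q [ 0.34  0.72 -0.05  2.09  0.09  0.34  0.93]
.4435,-.2015,.004,40 -> [-0.65 -0.64 11.31] [-0.1 -0.3  0.3]
```

View pics/w2.png

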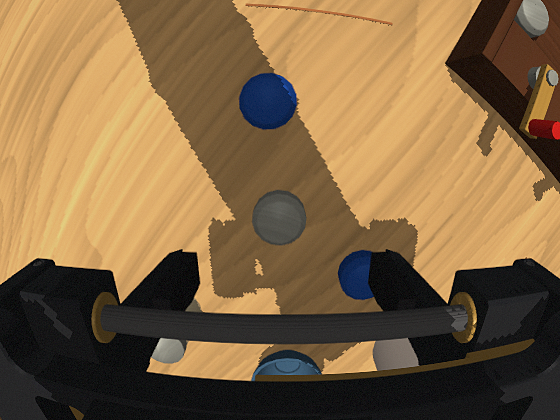

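The loose cap is at (279,217), between the fingers. The blue look-alikes at (268,100) and (357,274) are clear of them.

```bash
python3 - <<'E'
from h import *
s=pickle.load(open("w2.pkl","rb"))
hsv=cv2.cvtColor(s["image"],cv2.COLOR_RGB2HSV); m=(hsv[...,1]<60)&(hsv[...,2]>60); z=np.zeros_like(m); z[180:250,240:320]=1
print(blobs(m&z,100)); print(plane(s,279.5,217.5,.012,True))
E
python3 go.py .4435,-.2015,.004,40
```

```text
[([278.7, 217.7], [252, 190, 54, 55, 2262])]
[ 0.44574656 -0.20018056  0.012     ]
pos [ 0.4448 -0.1927  0.1171] yaw 40.25 F [0.2 0.2 0.9] op 1.001 t 2.3 q [ 0.34  0.72 -0.05  2.09  0.09  0.34  0.93]
.4435,-.2015,.004,40 -> [-0.65 -0.64 11.31] [-0.1 -0.3  0.3]
```

Call:
{"api": "carry_out", "payload": {"rows": [[[0, 0, 0], [0, 0, 0], 0], [[0, 0, 0], [0, 0, 0], 0], [[0, 0, 0], [0, 0, 0], 0]]}}

```text
clock: 2.6
tool_pos: [0.4472, -0.1941, 0.1204]
eef_rot: [0.421, 0.907, 0.0, 0.002]
contact_force: [-0.2, -0.1, 0.1]
opening: 1.0
finger_force: 0.0
```

```bash
python3 go.py .445,-.2005,.004,40
```

```text
pos [ 0.4472 -0.1941  0.1204] yaw 40.24 F [-0.2 -0.1  0.1] op 1.0 t 2.6 q [ 0.34  0.72 -0.04  2.09  0.09  0.34  0.93]
.445,-.2005,.004,40 -> [-0.31 -0.6  11.64] [0.1 0.2 0.2]
```

Call:
{"api": "carry_out", "payload": {"newtons": 15, "rows": [[[-0.3, -0.6, 4], [0, 0, 0], 0], [[-0.3, -0.6, 8], [0, 0, 0], 0], [[-0.3, -0.6, 10.5], [0, 0, 0], 0], [[-0.3, -0.6, 11.6], [0, 0, 0], 0], [[-0.3, -0.6, 11.6], [0, 0, 0], 0], [[-0.3, -0.6, 11.6], [0, 0, 0], 0], [[-0.3, -0.6, 11.6], [0, 0, 0], 0.7], [[-0.3, -0.6, 11.6], [0, 0, 0], 0.7], [[-0.3, -0.6, 11.6], [0, 0, 0], 0.7], [[-0.3, -0.6, 11.6], [0, 0, 0], 0.7], [[-0.3, -0.6, 11.6], [0, 0, 0], 0.7], [[-0.3, -0.6, 11.6], [0, 0, 0], 0.7]]}}

```text
clock: 3.8
tool_pos: [0.4434, -0.2006, 0.0027]
eef_rot: [0.421, 0.907, 0.0, 0.0]
contact_force: [0.3, -0.2, 1.7]
opening: 0.487
finger_force: 15.1
```

```bash
python3 - <<'E'
from h import *
yaw=.142;o=np.array([.5565,.1145]);M=np.array([[np.cos(yaw),-np.sin(yaw)],[np.sin(yaw),np.cos(yaw)]])
print(o+M@[.04,.005],np.degrees(yaw))
E
python3 go.py .445,-.2005,.16,40 .596,.125,.16,8.1
```

```text
[0.59538978 0.12511061] 8.136000690857689
pos [ 0.4434 -0.2006  0.0027] yaw 40.17 F [ 0.3 -0.2  1.7] op 0.487 t 3.8 q [ 0.34  0.95 -0.01  2.12  0.11  0.07  0.92]
.445,-.2005,.16,40 -> [ -0.1    0.13 -15.73] [0.  0.  0.2]
.596,.125,.16,8.1 -> [ 15.03  32.67 -15.72] [ 0.   0.  32.1]
```

Call:
{"api": "carry_out", "payload": {"rows": [[[0, 0, -4], [0, 0, 0], 0.7], [[0, 0, -8.5], [0, 0, 0], 0.7], [[0, 0, -13], [0, 0, 4], 0.7], [[1, 3, -16], [0, 0, 10], 0.7], [[3, 7, -16], [0, 0, 16], 0.7], [[5, 11.3, -16], [0, 0, 22], 0.7], [[7.1, 15.6, -16], [0, 0, 28], 0.7], [[9.2, 19.9, -16], [0, 0, 32], 0.7], [[11.3, 24.2, -16], [0, 0, 32], 0.7], [[13.2, 28.5, -16], [0, 0, 32], 0.7], [[14.4, 31.5, -16], [0, 0, 32], 0.7], [[15.0, 32.7, -16], [0, 0, 32], 0.7]]}}

```text
clock: 5.0
tool_pos: [0.597, 0.1297, 0.1621]
eef_rot: [0.653, 0.758, 0.001, -0.001]
contact_force: [0.8, 0.7, -0.9]
opening: 0.485
finger_force: 15.0
```

Call:
{"api": "carry_out", "payload": {"rows": [[[0, 0, 0], [0, 0, 0], 0.7], [[0, 0, 0], [0, 0, 0], 0.7], [[0, 0, 0], [0, 0, 0], 0.7]]}}

```text
clock: 5.3
tool_pos: [0.5956, 0.1218, 0.1627]
eef_rot: [0.656, 0.755, -0.001, 0.0]
contact_force: [-0.6, -0.3, -0.3]
opening: 0.486
finger_force: 15.0
```

```bash
python3 - <<'E'
from h import *; from plant import r
s=r.snapshot("wrist"); pickle.dump(s,open("w3.pkl","wb")); cv2.imwrite("pics/w3.png",s["image"][:,:,::-1])
E
python3 go.py .596,.1255,.009,8.1
```

```text
pos [0.5958 0.1221 0.1628] yaw 7.97 F [-0.1 -0.3 -0.4] op 0.485 t 5.35 q [-0.4   0.77  0.21  1.7  -0.23  0.69  0.07]
.596,.1255,.009,8.1 -> [ 0.36  0.08 15.38] [-0.1  0.1 -0.1]
```

View pics/w3.png

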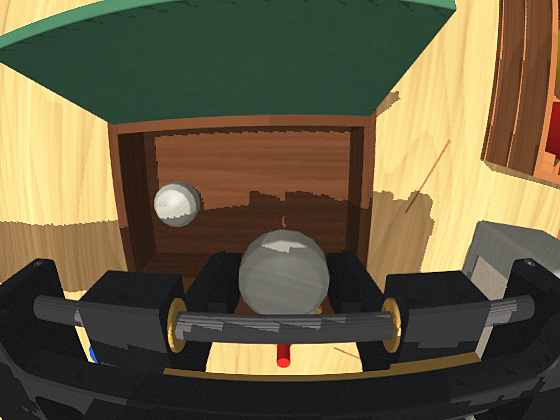

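The held cap hangs at (283,275) over the clear right part of the box, and the packed cap is at (177,204) on the left. The fingers clear the walls.

Call:
{"api": "carry_out", "payload": {"rows": [[[0, 0, 4], [0, 0, 0], 0.7], [[0, 0, 8], [0, 0, 0], 0.7], [[0, 0, 11.5], [0, 0, 0], 0.7], [[0, 0, 14], [0, 0, 0], 0.7], [[0, 0, 15], [0, 0, 0], 0.7], [[0, 0, 15.3], [0, 0, 0], 0.7], [[0, 0, 15.3], [0, 0, 0], 0.7], [[0, 0, 15.3], [0, 0, 0], 0.7], [[0, 0, 15.3], [0, 0, 0], 0.35], [[0, 0, 15.3], [0, 0, 0], 0.35], [[0, 0, 15.3], [0, 0, 0], 0.35], [[0, 0, 15.3], [0, 0, 0], 0.35]]}}

```text
clock: 6.55
tool_pos: [0.5966, 0.1251, 0.01]
eef_rot: [0.655, 0.756, 0.0, 0.0]
contact_force: [-0.6, 0.4, -0.2]
opening: 0.648
finger_force: 0.0
```

```bash
python3 go.py .596,.122,.16,8.1 .556,.13,.25,8.1
```

```text
pos [0.5966 0.1251 0.01  ] yaw 8.18 F [-0.6  0.4 -0.2] op 0.648 t 6.55 q [-0.35  1.    0.13  1.75 -0.27  0.41  0.11]
.596,.122,.16,8.1 -> [ -0.29  -0.09 -15.  ] [ 0.  -0.   0.1]
.556,.13,.25,8.1 -> [  1.07  -3.93 -24.  ] [ 0.  -0.   0.1]
```

Call:
{"api": "carry_out", "payload": {"rows": [[[0, 0, -2], [0, 0, 0], 0.35], [[0, 0, -6], [0, 0, 0], 0.35], [[0, 0, -11], [0, 0, 0], 0.35], [[0, -1, -16], [0, 0, 0], 0.6], [[0, -2, -21], [0, 0, 0], 1], [[0, -4, -26], [0, 0, 0], 1], [[3, -4, -27], [0, 0, 0], 1], [[7.5, -4, -27], [0, 0, 0], 1], [[12, -4, -27], [0, 0, 0], 1], [[16, -4, -27], [0, 0, 0], 1], [[17, -4, -26], [0, 0, 0], 1], [[17, -4, -26], [0, 0, 0], 1]]}}

```text
clock: 7.75
tool_pos: [0.5309, 0.2894, 0.2682]
eef_rot: [0.653, 0.757, -0.001, -0.001]
contact_force: [-0.5, -0.7, 0.4]
opening: 0.006
finger_force: 0.0
```

```bash
cat >> h.py <<'E'
yaw0=.142;o0=np.array([.5565,.1145]);M0=np.array([[np.cos(yaw0),-np.sin(yaw0)],[np.sin(yaw0),np.cos(yaw0)]])
def b2w(x,y): return o0+M0@np.array([x,y])/1000
def w2b(p): return M0.T@(np.asarray(p)[:2]-o0)*1000
E
python3 go.py; python3 - <<'E'
from h import *; from plant import r
p=r.get_state()["tool_pos"]; b=w2b(p); print("box",b,p[2])
T=r.snapshot("top"); S=r.snapshot("scene"); pickle.dump(dict(top=T,scene=S),open("d1.pkl","wb"))
im=np.hstack([cv2.resize(T["image"][120:300,140:330],None,fx=2,fy=2),cv2.resize(S["image"][170:350,200:390],None,fx=2,fy=2)]); cv2.imwrite("pics/c1.png",im[:,:,::-1])
E
```

```text
pos [0.5309 0.2894 0.2682] yaw 8.42 F [-0.5 -0.7  0.4] op 0.006 t 7.75 q [-0.73  0.64  0.27  1.61 -0.21  0.92 -0.23]
box [ -0.63922205 176.73390777] 0.2681642678600887
```

View pics/c1.png

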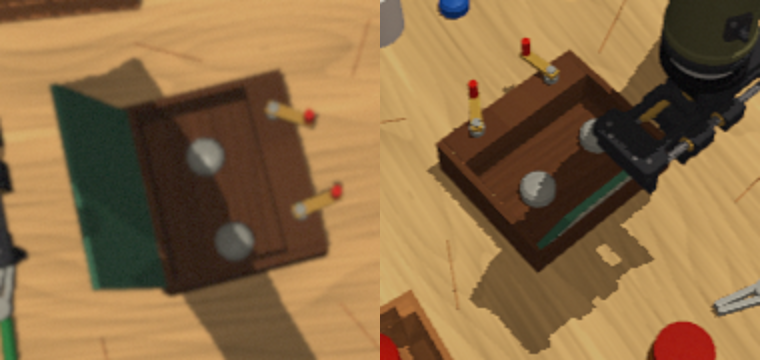

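Both caps stand flat on the floor, at (205,157) and (235,241) in the left half. The closed fingers are behind the lid.

Call:
{"api": "carry_out", "payload": {"rows": [[[0, 0, 4], [0, 0, 0], 1], [[0, 0, 8], [0, 0, 0], 1], [[0, 0, 10.9], [0, 0, 0], 1], [[-2, 0, 10.9], [0, 0, 0], 1], [[-4, 0, 10.9], [0, 0, 0], 1], [[-6, 0, 10.9], [0, 0, 0], 1], [[-7.7, 0, 10], [0, 0, 0], 1], [[-9.9, 0, 9.9], [0, 0, 0], 1], [[-12, 0, 10.4], [0, 0, 0], 1], [[-14.1, 0, 11.2], [0, 0, 0], 1], [[-15.9, 0, 12.4], [0, 0, 0], 1], [[-15.9, 0, 12.4], [0, 0, 0], 1]]}}

```text
clock: 9.05
tool_pos: [0.5554, 0.1248, 0.1458]
eef_rot: [0.657, 0.753, -0.001, 0.001]
contact_force: [-0.3, -0.9, -0.4]
opening: 0.0
finger_force: 0.0
```

```bash
python3 go.py; python3 - <<'E'
from h import *; from plant import r
p=r.get_state()["tool_pos"]; print("box",w2b(p),p[2])
E
```

```text
pos [0.5554 0.1248 0.1458] yaw 7.78 F [-0.3 -0.9 -0.4] op 0.0 t 9.05 q [-0.41  0.75  0.18  1.83 -0.22  0.58  0.04]
box [ 0.38526679 10.33265585] 0.14582596730672012
```

Call:
{"api": "carry_out", "payload": {"rows": [[[-1.5, 0, 1.6], [0, 0, 0], 1], [[-2.7, 0, 3.4], [0, 0, 0], 1], [[-3.5, 0, 5.4], [0, 0, 0], 1], [[-3.8, 0, 6.6], [0, 0, 0], 1], [[-3.9, 0, 7.4], [0, 0, 0], 1], [[-3.9, 0, 7.8], [0, 0, 0], 1], [[-3.9, 0, 7.9], [0, 0, 0], 1], [[-3.9, 0, 7.9], [0, 0, 0], 1]]}}

```text
clock: 9.85
tool_pos: [0.5609, 0.0912, 0.0684]
eef_rot: [0.655, 0.756, 0.0, 0.0]
contact_force: [-2.3, -2.7, 10.7]
opening: 0.007
finger_force: 5.3
```

```bash
python3 go.py; python3 - <<'E'
from h import *; from plant import r
p=r.get_state()["tool_pos"]; print("box",w2b(p),p[2])
E
```

```text
pos [0.5609 0.0912 0.0684] yaw 8.17 F [-2.3 -2.7 10.7] op 0.007 t 9.85 q [-0.31  0.87  0.12  1.87 -0.23  0.41  0.12]
box [  1.0161111  -23.65462916] 0.06841125085919793
```

Call:
{"api": "carry_out", "payload": {"rows": [[[0, 0, -3], [0, 0, 0], 1], [[0, 0, -7], [0, 0, 0], 1], [[-2, 0, -11], [0, 0, 0], 1], [[-6, 0, -15], [0, 0, 0], 1], [[-9, 0, -15], [0, 0, 0], 0.6], [[-11, 0, -15], [0, 0, 0], 0.6], [[-11, 0, -15], [0, 0, 0], 0.6], [[-11, 0, -15], [0, 0, 0], 0.6], [[-11, 0, -15], [0, 0, 0], 0.6], [[-11, 0, -15], [0, 0, 0], 0.6]]}}

```text
clock: 10.85
tool_pos: [0.5762, -0.0152, 0.2164]
eef_rot: [0.654, 0.757, 0.0, -0.001]
contact_force: [-0.2, 0.3, 0.2]
opening: 0.4
finger_force: 0.0
```

```bash
python3 - <<'E'
from h import *; from plant import r
s=r.snapshot("wrist"); pickle.dump(s,open("w4.pkl","wb")); cv2.imwrite("pics/w4.png",s["image"][:,:,::-1])
hsv=cv2.cvtColor(s["image"],cv2.COLOR_RGB2HSV); H,S,V=[hsv[...,i].astype(int) for i in range(3)]
m=((H<6)|(H>174))&(S>180)&(V>60); print(blobs(m,60))
E
python3 go.py
```

```text
[([550.4, 23.9], [537, 2, 23, 50, 778]), ([327.5, 192.1], [320, 183, 17, 19, 229]), ([223.0, 199.4], [215, 190, 17, 20, 232])]
pos [ 0.5762 -0.0155  0.2164] yaw 8.32 F [-0.  -0.1 -0.7] op 0.401 t 10.9 q [-0.16  0.66  0.18  1.75 -0.16  0.75  0.25]
```

View pics/w4.png

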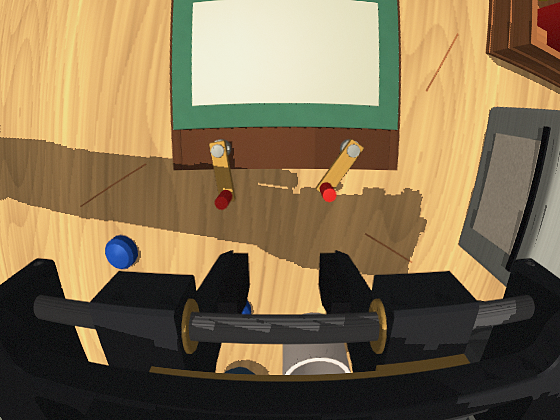

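The lid is shut. The pivots are at (218,150) and (350,148), and the stud tops are at (222,202) near and (329,194) far.

```bash
python3 - <<'E'
from h import *
s=pickle.load(open("w4.pkl","rb"))
f=lambda u,v,z:plane(s,u,v,z,True)
P={"n":(f(218,150,.078),f(222,202,.103)),"f":(f(351,148.5,.078),f(329,194.5,.103))}
for k,(p,t) in P.items():
    v=(t-p)[:2]; w=M0.T@v; print(k,"piv",p[:2].round(4),w2b(p).round(1),"stud",t[:2].round(4),w2b(t).round(1),"r",np.hypot(*v)*1000,"q",np.arctan2(-w[0],w[1])%(2*np.pi))
d=(P["f"][0]-P["n"][0]); print(np.arctan2(d[1],d[0]),np.hypot(d[0],d[1]))
E
python3 go.py
```

```text
n piv [0.5134 0.0201] [-56.1 -87.3] stud [ 0.5258 -0.0196] [ -49.4 -128.4] r 41.60064350164216 q 3.302650903568236
f piv [0.6301 0.0385] [ 62.1 -85.6] stud [ 6.133e-01 -3.000e-04] [  40.  -121.7] r 42.319945843899745 q 2.5925270161745044
0.156520630865374 0.11817009595051407
pos [ 0.5762 -0.0155  0.2164] yaw 8.32 F [-0.  -0.1 -0.7] op 0.401 t 10.9 q [-0.16  0.66  0.18  1.75 -0.16  0.75  0.25]
```

```bash
python3 go.py .613,-.0005,.083,8.3
```

```text
pos [ 0.5762 -0.0155  0.2164] yaw 8.32 F [-0.  -0.1 -0.7] op 0.401 t 10.9 q [-0.16  0.66  0.18  1.75 -0.16  0.75  0.25]
.613,-.0005,.083,8.3 -> [ 0.94  3.86 13.34] [-0.  -0.1  0. ]
```

Call:
{"api": "carry_out", "payload": {"newtons": 8, "rows": [[[0.5, 2, 3], [0, 0, 0], 0.6], [[0.9, 3.9, 6], [0, 0, 0], 0.6], [[0.9, 3.9, 8.5], [0, 0, 0], 0.6], [[0.9, 3.9, 11], [0, 0, 0], 0.6], [[0.9, 3.9, 13], [0, 0, 0], 0.6], [[0.9, 3.9, 13.3], [0, 0, 0], 0.6], [[0.9, 3.9, 13.3], [0, 0, 0], 0.6], [[0.9, 3.9, 13.3], [0, 0, 0], 1], [[0.9, 3.9, 13.3], [0, 0, 0], 1], [[0.9, 3.9, 13.3], [0, 0, 0], 1], [[0.9, 3.9, 13.3], [0, 0, 0], 1], [[0.9, 3.9, 13.3], [0, 0, 0], 1]]}}

```text
clock: 12.1
tool_pos: [0.6137, -0.0033, 0.0844]
eef_rot: [0.655, 0.756, -0.0, 0.0]
contact_force: [-2.7, -1.0, 5.1]
opening: 0.131
finger_force: 8.0
```

```bash
python3 go.py .613,-.0005,.083,8.3; python3 -c "
import numpy as np
for q0,qs in((2.6,[2.35,2.1,1.85,1.6,1.35,1.1,.85,.6,.4,.2,0]),(3.3,[3.55,3.8,4.05,4.3,4.6,4.9,5.15,5.4,5.65,5.9,6.1,6.283])):
  for q in qs: print(q,np.round([4.2*(np.cos(q)-np.cos(q0)),-4.2*(np.sin(q)-np.sin(q0))],2))
"
```

```text
pos [ 0.6137 -0.0033  0.0844] yaw 8.16 F [-2.7 -1.   5.1] op 0.131 t 12.1 q [-0.14  0.89  0.13  1.72 -0.2   0.54  0.25]
.613,-.0005,.083,8.3 -> [ 0.29 -0.03  0.14] [ 0.   0.  -0.1]
2.35 [ 0.65 -0.82]
2.1 [ 1.48 -1.46]
1.85 [ 2.44 -1.87]
1.6 [ 3.48 -2.03]
1.35 [ 4.52 -1.93]
1.1 [ 5.5  -1.58]
0.85 [ 6.37 -0.99]
0.6 [ 7.07 -0.21]
0.4 [7.47 0.53]
0.2 [7.72 1.33]
0 [7.8  2.17]
3.55 [0.29 1.01]
3.8 [0.83 1.91]
4.05 [1.56 2.65]
4.3 [2.46 3.19]
4.6 [3.68 3.51]
4.9 [4.93 3.46]
5.15 [5.93 3.14]
5.4 [6.81 2.58]
5.65 [7.53 1.82]
5.9 [8.04 0.91]
6.1 [8.28 0.1 ]
6.283 [ 8.35 -0.66]
```

Call:
{"api": "carry_out", "payload": {"rows": [[[0.65, -0.8, -0.2], [0, 0, 0], 1], [[1.5, -1.45, -0.2], [0, 0, 0], 1], [[2.45, -1.85, -0.2], [0, 0, 0], 1], [[3.5, -2.0, -0.2], [0, 0, 0], 1], [[4.5, -1.9, -0.2], [0, 0, 0], 1], [[5.5, -1.6, -0.2], [0, 0, 0], 1], [[6.35, -1.0, -0.2], [0, 0, 0], 1], [[7.05, -0.2, -0.2], [0, 0, 0], 1], [[7.45, 0.5, -0.2], [0, 0, 0], 1], [[7.7, 1.3, -0.2], [0, 0, 0], 1], [[7.8, 2.2, -0.2], [0, 0, 0], 1], [[7.8, 2.2, -0.2], [0, 0, 0], 1]]}}

```text
clock: 13.3
tool_pos: [0.6242, 0.0815, 0.0851]
eef_rot: [0.654, 0.757, 0.001, -0.002]
contact_force: [-1.2, 5.3, -0.3]
opening: 0.13
finger_force: 8.0
```

Call:
{"api": "carry_out", "payload": {"rows": [[[0, 0, 0], [0, 0, 0], 1], [[0, 0, 0], [0, 0, 0], 1]]}}

```text
clock: 13.5
tool_pos: [0.6242, 0.0815, 0.0852]
eef_rot: [0.654, 0.757, 0.001, -0.002]
contact_force: [-0.2, 5.8, -2.3]
opening: 0.128
finger_force: 8.0
```

```bash
python3 - <<'E'
from h import *; from plant import r
s=r.snapshot("top"); cv2.imwrite("pics/c2.png",cv2.resize(s["image"][120:300,140:330],None,fx=3,fy=3)[:,:,::-1])
p=r.get_state()["tool_pos"]; print(w2b(p))
E
python3 go.py
```

```text
[ 62.29452015 -42.27103769]
pos [0.6241 0.0815 0.0852] yaw 8.32 F [-0.8  6.3 -1.9] op 0.128 t 13.55 q [-0.28  0.9   0.15  1.67 -0.23  0.58  0.15]
```

Call:
{"api": "carry_out", "payload": {"rows": [[[0, 0, 0], [0, 0, 0], 0.6], [[0, 0, 0], [0, 0, 0], 0.6], [[0, 0, 0], [0, 0, 0], 0.6], [[0, 0, -3], [0, 0, 0], 0.6], [[-1, -1, -7], [0, 0, 0], 0.6], [[-5, -4, -10], [0, 0, 0], 0.6], [[-9, -8, -12], [0, 0, 0], 0.6], [[-13, -10, -12], [0, 0, 0], 0.6], [[-13, -10, -12], [0, 0, 0], 0.6], [[-13, -10, -12], [0, 0, 0], 0.6], [[-13, -10, -12], [0, 0, 0], 0.6], [[-13, -10, -12], [0, 0, 0], 0.6]]}}

```text
clock: 14.75
tool_pos: [0.5448, -0.0632, 0.2052]
eef_rot: [0.654, 0.757, 0.001, -0.0]
contact_force: [0.1, 0.4, 0.8]
opening: 0.398
finger_force: 0.0
```

```bash
python3 - <<'E'
from h import *; from plant import r
s=r.snapshot("wrist"); pickle.dump(s,open("w5.pkl","wb")); cv2.imwrite("pics/w5.png",s["image"][:,:,::-1])
for n,p in {"nearstud":(.5255,-.0195,.103),"farpivot":(.6285,.0385,.078)}.items(): print(n,proj(s,p,True))
hsv=cv2.cvtColor(s["image"],cv2.COLOR_RGB2HSV); H,S,V=[hsv[...,i].astype(int) for i in range(3)]
m=((H<6)|(H>174))&(S>180)&(V>60); print(blobs(m,60))
E
python3 go.py .5255,-.0200,.085,8.3
```

```text
nearstud (np.float64(265.19261880119063), np.float64(151.74116493363957))
farpivot (np.float64(395.4197478645418), np.float64(102.23520893821372))
[([405.0, 54.8], [394, 46, 23, 18, 273]), ([264.8, 151.7], [257, 143, 16, 18, 206])]
pos [ 0.5447 -0.0633  0.2052] yaw 8.37 F [-1.   0.3  0.4] op 0.404 t 14.8 q [-0.07  0.64  0.17  1.85 -0.16  0.67  0.34]
.5255,-.0200,.085,8.3 -> [ 4.55 -1.27 12.02] [ 0.  -0.1  0.1]
```

View pics/w5.png

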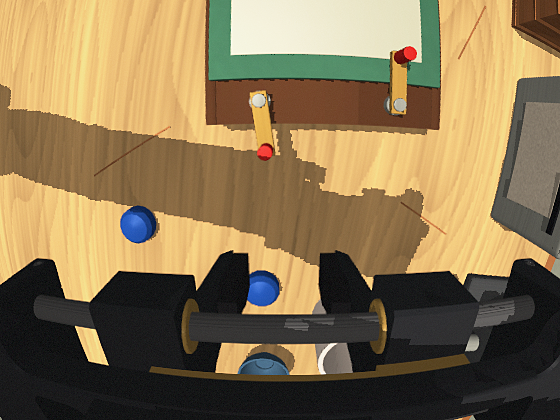

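The far button now lies square across the lid's edge, with its stud at (408,53) above its pivot at (398,104). The near stud is still at (265,152).

Call:
{"api": "carry_out", "payload": {"rows": [[[2.5, -0.7, 2], [0, 0, 0], 0.6], [[4.6, -1.3, 4], [0, 0, 0], 0.6], [[4.6, -1.3, 6.5], [0, 0, 0], 0.6], [[4.6, -1.3, 9], [0, 0, 0], 0.6], [[4.6, -1.3, 11.5], [0, 0, 0], 0.6], [[4.6, -1.3, 12], [0, 0, 0], 0.6], [[4.6, -1.3, 12], [0, 0, 0], 0.6], [[4.6, -1.3, 12], [0, 0, 0], 1], [[4.6, -1.3, 12], [0, 0, 0], 1], [[4.6, -1.3, 12], [0, 0, 0], 1], [[4.6, -1.3, 12], [0, 0, 0], 1], [[4.6, -1.3, 12], [0, 0, 0], 1]]}}

```text
clock: 16.0
tool_pos: [0.5249, -0.0218, 0.0864]
eef_rot: [0.655, 0.756, 0.0, 0.0]
contact_force: [-0.1, -0.2, 5.5]
opening: 0.129
finger_force: 8.0
```

```bash
python3 go.py; python3 - <<'E'
from h import *
s=pickle.load(open("w5.pkl","rb")); a=plane(s,409,53,.103,True)
for p in [(397.5,104)]:
    b=plane(s,*p,.078,True); w=M0.T@(a-b)[:2]*1000; print(w,np.arctan2(-w[0],w[1]))
n=plane(s,259,101,.078,True); print(w2b(n),w2b(b),np.arctan2(*(b-n)[[1,0]]))
E
```

```text
pos [ 0.5249 -0.0218  0.0864] yaw 8.17 F [-0.1 -0.2  5.5] op 0.129 t 16.0 q [-0.11  0.81  0.1   1.99 -0.22  0.35  0.31]
[ 0.41244272 41.33954358] -0.009976622797900157
[-56.01501777 -88.2268153 ] [ 62.50070172 -86.8231432 ] 0.15384320927573425
```

Call:
{"api": "carry_out", "payload": {"rows": [[[0.3, 1.0, -0.2], [0, 0, 0], 1], [[0.85, 1.9, -0.2], [0, 0, 0], 1], [[1.55, 2.65, -0.2], [0, 0, 0], 1], [[2.45, 3.2, -0.2], [0, 0, 0], 1], [[3.7, 3.5, -0.2], [0, 0, 0], 1], [[4.9, 3.45, -0.2], [0, 0, 0], 1], [[5.95, 3.15, -0.2], [0, 0, 0], 1], [[6.8, 2.6, -0.2], [0, 0, 0], 1], [[7.55, 1.8, -0.2], [0, 0, 0], 1], [[8.05, 0.9, -0.2], [0, 0, 0], 1], [[8.3, 0.1, -0.2], [0, 0, 0], 1], [[8.35, -0.65, -0.2], [0, 0, 0], 1]]}}

```text
clock: 17.2
tool_pos: [0.5075, 0.064, 0.0882]
eef_rot: [0.653, 0.757, 0.003, 0.0]
contact_force: [3.0, 4.3, -0.9]
opening: 0.129
finger_force: 8.0
```

Call:
{"api": "carry_out", "payload": {"rows": [[[0, 0, 0], [0, 0, 0], 1], [[0, 0, 0], [0, 0, 0], 1], [[0, 0, 0], [0, 0, 0], 0.6], [[0, 0, 0], [0, 0, 0], 0.6], [[0, 0, 0], [0, 0, 0], 0.6], [[0, 0, -3], [0, 0, 0], 0.6], [[-1, 1, -7], [0, 0, 0], 0.6], [[-5, 4, -10], [0, 0, 0], 0.6], [[-9, 6, -12], [0, 0, 0], 0.6], [[-12, 6, -12], [0, 0, 0], 0.6], [[-12, 6, -12], [0, 0, 0], 0.6], [[-12, 6, -12], [0, 0, 0], 0.6]]}}

```text
clock: 18.4
tool_pos: [0.5821, -0.0515, 0.2075]
eef_rot: [0.656, 0.755, -0.0, -0.0]
contact_force: [0.2, -0.1, 0.1]
opening: 0.399
finger_force: 0.0
```

```bash
python3 - <<'E'
from h import *; from plant import r
s=r.snapshot("wrist"); pickle.dump(s,open("w6.pkl","wb")); cv2.imwrite("pics/w6.png",s["image"][:,:,::-1])
E
python3 go.py
```

```text
pos [ 0.5819 -0.0498  0.2072] yaw 8.16 F [-0.1  1.3  0.6] op 0.4 t 18.45 q [-0.11  0.68  0.19  1.74 -0.18  0.74  0.32]
```

View pics/w6.png

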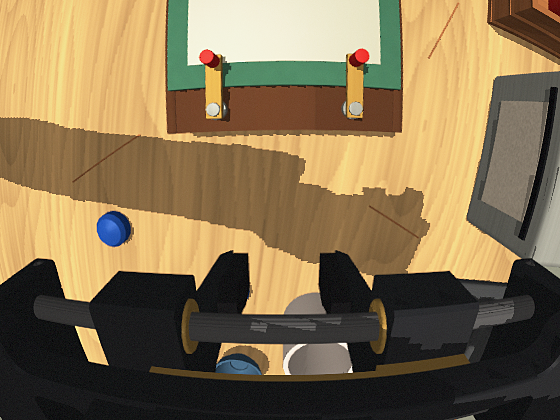

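Both buttons lie square across the lid's edge, with their studs at (208,58) and (360,57) above their pivots at (213,108) and (354,108). The gripper is clear of everything, so I'm handing the job in.

Call:
{"api": "carry_out", "payload": {"rows": [[[0, 0, 0], [0, 0, 0], 0.6], [[0, 0, 0], [0, 0, 0], 0.6], [[0, 0, 0], [0, 0, 0], 0.6]]}}

```text
clock: 18.75
tool_pos: [0.5825, -0.0492, 0.2075]
eef_rot: [0.654, 0.756, -0.0, -0.0]
contact_force: [-0.0, 0.5, 0.7]
opening: 0.399
finger_force: 0.0
```

```bash
python3 -c "
from plant import r
print(r.finish_job())"
```

```text
the job is handed in; nothing more can be done
None
```

The job is handed in at about 19 s: the loose cap is flat in the box beside the other one, the lid is shut, both turnbuttons are square across its edge and the gripper is clear; no verdict was returned.

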